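Close a pinwheel layer of column cartons and set the temperature logger in its chimney

TASK

Finish the pinwheel layer begun on the grey shipping slab: lay the other two white cartons with the wine-red band flat beside the two already there, so that each carton's end butts against the side of the next, all snug, square and flush outside, with the square air shaft left open in the middle. Set the orange temperature logger face up on the slab in the middle of that shaft, clear of the cartons. Set everything down gently, without dropping it, and leave the other things on the bench where they are.

Things in the scene. Friction and masses are not known exactly. Their poses are not given: they have to be found in the camera images.
- slab: grey slotted plastic base slab of an insulated shipper, 240 x 240 mm, fixed, at any yaw. Origin: centre of its underside; x and y along its edges; flat top at z = 24 mm. The finished layer, centred on it, is about 180 mm square round a shaft 72 mm square and 36 mm deep; carton centres in its x, y (mm): carton_1 (-28, -63), carton_2 (63, -28), places free at first (28, 63) and (-63, 28).
- carton_1: first carton already on the slab, 124 x 54 x 36 mm, 0.11 to 0.23 kg, rigid; white with a wine-red band round it near its -x end and a beige tape line along the top. Origin: centre of its underside; x runs along its 124 mm length, z up; either end may face either way. Its x is along the slab's x. Shaft centre: at (28, 63) mm in its x, y.
- carton_2: second carton already on the slab, same kind, size and frame as carton_1. Its x points along the slab's +y; carton_1's +x end butts against its side with a 2 mm gap. Its own +x end will meet the side of the carton at (28, 63), which lies along the slab's x; that carton's end meets the side of the one at (-63, 28), which lies along the slab's y with its end at carton_1's side.
- carton_3: loose carton on the bench, to be laid; either missing place will do. 124 x 54 x 36 mm, 0.11 to 0.23 kg, rigid; white with a wine-red band round it near its -x end and a beige tape line along the top. Origin: centre of its underside; x runs along its 124 mm length, z up; either end may face either way.
- carton_4: loose carton on the bench, to be laid; either missing place will do. 124 x 54 x 36 mm, 0.11 to 0.23 kg, rigid; white with a wine-red band round it near its -x end and a beige tape line along the top. Origin: centre of its underside; x runs along its 124 mm length, z up; either end may face either way.
- logger: orange temperature logger, a block 44 x 22 x 20 mm, 0.04 kg, with a grey display and a black button on its top face, on the bench. Origin: centre of its underside; x along its 44 mm length, z up.
- kraft_carton: bystander: brown carton of another product, 85 x 75 x 45 mm. Origin: centre of its underside.
- tape_roll: bystander: roll of beige packing tape lying flat, 96 mm across, 48 mm high. Origin: centre of its underside.
- marker: bystander: white and blue marker pen, 135 mm long, 17 mm thick, lying along its x. Origin: under its middle.
- bottle_blue: bystander: glass bottle with a blue cap, 86 mm across, 175 mm high. Origin: centre of its underside.
- tip_box: bystander: blue pipette-tip box with a pale lid, 122 x 85 x 55 mm. Origin: centre of its underside.
There are look-alikes about, which are no part of the job. Several things look just like the logger: the one meant starts farthest to the robot's left. Leave any blue look-alike of the carton_1 alone.

How it is judged (in metres and radians):
At the end, for the whole second after the job is handed in: Cartons and logger rest level on the slab. Pinwheel closed: gaps at its joints under 8 mm, outer faces flush within 8 mm, cartons square within 0.08 rad; carton_1 within 12 mm of its first place. Logger face up within 11 mm (carton_1's x and y) of the middle of the shaft, touching no carton (z of carton_1 in the frame of slab between 0.02 and 0.028 m and angle between each of carton_1, carton_2, carton_3, carton_4, logger's own z axis and vertical below 0.06 rad and linear speed of each of carton_1, carton_2, carton_3, carton_4, logger below 0.02 m/s and z of carton_2 in the frame of slab between 0.02 and 0.028 m and z of carton_3 in the frame of slab between 0.02 and 0.028 m and z of carton_4 in the frame of slab between 0.02 and 0.028 m and z of logger in the frame of slab between 0.02 and 0.028 m and ((x of carton_3 in the frame of carton_2 between 0.086 and 0.097 m and y of carton_3 in the frame of carton_2 between 0.027 and 0.043 m and angle between the x axis of carton_3 and the x axis of carton_1, either way round below 0.08 rad and y of carton_4 in the frame of carton_1 between 0.086 and 0.097 m and x of carton_4 in the frame of carton_1 between -0.043 and -0.027 m and angle between the x axis of carton_4 and the y axis of carton_1, either way round below 0.08 rad and (y of carton_3 in the frame of carton_4 between 0.086 and 0.097 m or y of carton_3 in the frame of carton_4 between -0.097 and -0.086 m)) or (x of carton_4 in the frame of carton_2 between 0.086 and 0.097 m and y of carton_4 in the frame of carton_2 between 0.027 and 0.043 m and angle between the x axis of carton_4 and the x axis of carton_1, either way round below 0.08 rad and y of carton_3 in the frame of carton_1 between 0.086 and 0.097 m and x of carton_3 in the frame of carton_1 between -0.043 and -0.027 m and angle between the x axis of carton_3 and the y axis of carton_1, either way round below 0.08 rad and (y of carton_4 in the frame of carton_3 between 0.086 and 0.097 m or y of carton_4 in the frame of carton_3 between -0.097 and -0.086 m))) and x of carton_1 in the frame of slab between -0.04 and -0.016 m and y of carton_1 in the frame of slab between -0.075 and -0.051 m and angle between the x axis of carton_1 and the x axis of slab, either way round below 0.08 rad and x of carton_2 in the frame of carton_1 between 0.086 and 0.097 m and y of carton_2 in the frame of carton_1 between 0.027 and 0.043 m and angle between the x axis of carton_2 and the y axis of carton_1, either way round below 0.08 rad and x of logger in the frame of carton_1 between 0.017 and 0.039 m and y of logger in the frame of carton_1 between 0.052 and 0.074 m and contact force between logger and carton_1 below 0.02 N and contact force between logger and carton_2 below 0.02 N and contact force between logger and carton_3 below 0.02 N and contact force between logger and carton_4 below 0.02 N).
It fails at once if a carton or the logger is dropped (moves faster than 0.6 m/s while no finger touches it) ((linear speed of carton_3 above 0.6 m/s and contact force between the fingers and carton_3 below 0.01 N) or (linear speed of carton_4 above 0.6 m/s and contact force between the fingers and carton_4 below 0.01 N) or (linear speed of logger above 0.6 m/s and contact force between the fingers and logger below 0.01 N)).
It fails at once if a bystander is moved more than 30 mm or tipped over (distance of any of kraft_carton, tape_roll, marker, bottle_blue, tip_box from where it was at the start of the episode above 0.03 m or angle between any of kraft_carton, tape_roll, marker, bottle_blue, tip_box's own z axis and vertical above 0.5 rad).
It also fails if it takes over 72 s, if anything falls off the work surface, if the arm or the gripper's body presses on something with over 40 N, if the wrist force passes 120 N, or if a joint passes its speed limit or range.

ROBOT

A 7-joint arm with a two-finger parallel gripper is mounted at the origin on the work surface. World frame = base frame: x ahead of the robot, y to its left, z up, the work surface at z = 0. Lengths are in m, angles in degrees, forces in N, time in s.
With the tool pointing down it reaches from about 0.4 to 0.85 m from the base axis. Payload 6.9 kg.
Tool frame: the origin (TCP) lies at the very end of the fingers, on their centre line; the grasp point (between the pads) lies 19 mm behind it (tcp_to_grasp is the y of the grasp point in the tool frame, in m); y points along the fingers, x is the direction in which the jaws open and shut, and the axes are right-handed (so a half turn about y gives the same grasp; the last joint's range is limited). The gripper opens to 85 mm and grips with 20 to 120 N. Pads are 22 mm wide; open, the fingers measure 114 mm over their backs; the gripper's body (76 mm by 85 mm) begins 54 mm behind the grasp point. The pads swing forward as they close: fully open they stand 13 mm farther back than shut.
Start: joints at [69.299, 29.078, -13.613, 85.955, 7.202, 65.827, -8.869], TCP at [0.281, -0.558, 0.231] pointing down, gripper open.
Joint ranges: [-176.47, 176.47], [-13.61, 117.27], [-81.72, 77.17], [0.22, 143.17], [-87.28, 267.28], [10, 112.55], [-165.47, 165.47]. Speed limits (degrees/s): [136.94, 136.94, 180, 180, 180, 180, 180].

INTERFACE

Orientations are given as a 3x3 rotation matrix whose columns are the frame's x, y, z axes.
In Python, from cell import * gives the robot as it stands.
- The arm moves only by the tool drive_tool, never from a script. Its argument "targets" is a list of rows, each a list of 3 entries, a list of its own where there are three numbers: the shift along the world's x, y, z in mm, then the turn, a rotation vector about the world's x, y, z in degrees, then the finger opening in mm, from 0 to 85.4. In form: [[[dx, dy, dz], [rx, ry, rz], jaw], ...]. A call has 1 to 20 rows; each row shifts and turns the commanded pose from where the row before left it; what a row does not reach is not made up. A row lasts 1/12 s, in which the tool goes at most 41.7 mm and 7.16 degrees, less where a joint would pass 70% of its speed; a pose out of reach is approached as far as the arm can. A call is refused whole if a number of a shift passes 41.7 or a number of a turn 7.16, either way. A call with a gripper value outside its range is refused whole. The fingers move at their own pace and stop on an object; the grip force is fixed at half the most. Time passes only in rows, so rows that do not move let the fingers close. It gives the time, the measured TCP pose, the force and the opening at its end, in the units of the state.
- state(): the state, without advancing time (a new reading comes with each control period).
- snapshot(name): name is "scene" or "top" or "wrist"; returns the picture (420x560x3 uint8, blue, green, red); there is no depth.
- camera_params(name): a dict with "camera_matrix" (3x3 intrinsics, pixels), "rvec" (rotation vector, rad) and "tvec" (3), from world to camera coordinates, as OpenCV has them. Camera axes: x right, y down, z forward; pixel columns grow to the right and rows downward; lengths in m; the calibration is good to about 2 mm. A picture is of the moment at which its call begins: read the wrist's pose just before it. camera_params takes no time and is no camera call; for the wrist camera it gives the pose at the moment of the call.
- job_done(): hands the job in, once; it reports no verdict.
The state is a dict: "time": time; "joint_positions": joint angles; "qd": joint speeds; "joint_efforts": joint torques, N m; "ee_pos": TCP position; "eef_rot": TCP orientation; "ft_force": force on the tool from outside, world axes, zero at the start; "wrist_torque": the same for the moment, N m; "opening": finger opening in m.
Only numpy, scipy, OpenCV 4.12 (cv2) and the standard library are available. Lean on these libraries where they do the work, as an engineer would, in place of code of your own. Each camera call takes 0.05 s, during which the arm holds its last target.

## Working session

There is one attempt and no reset: what is moved stays moved. The work goes in short steps, Python scripts to look and compute and a tool call to move; the robot and the scene stay as the last step left them, time stands still between calls to the robot, and variables do not carry over. Pictures are saved under pics/ and viewed, and the job is handed in when it is done.

Besides the shell and the picture viewer there is one more tool, called after "Call:" as name([rows], argument=value, ...), one row to a line, values as JSON. drive_tool: Moves the arm, as the interface text tells. Its arguments: {"type":"object","properties":{"targets":{"type":"array"}},"required":["targets"]}

```bash
mkdir -p pics; ls
python3 - <<'E'
from cell import *
import cv2
s=state()
print(s['time'],s['ee_pos'],s['eef_rot'],s['opening'])
for n in ("scene","top","wrist"):
    cv2.imwrite(f"pics/{n}0.png",snapshot(n))
    print(n,camera_params(n))
E
```

```text
pics
0.0 [ 0.28098488 -0.55770595  0.23043564] [[ 4.50094095e-01 -8.32282755e-04  8.92980746e-01]
 [-8.92979344e-01  1.58285331e-03  4.50094864e-01]
 [-1.78806372e-03 -9.99998401e-01 -3.07783807e-05]] 0.08535736197893054
scene {'camera_matrix': array([[483.06760178,   0.        , 280.86162355],
       [  0.        , 483.06760178, 210.51079832],
       [  0.        ,   0.        ,   1.        ]]), 'rvec': array([ 2.19836886,  1.57011265, -0.41186144]), 'tvec': array([-0.12983373, -0.45441406,  1.61620147])}
top {'camera_matrix': array([[434.42840273,   0.        , 277.99565373],
       [  0.        , 434.42840273, 207.72228776],
       [  0.        ,   0.        ,   1.        ]]), 'rvec': array([ 2.21506526, -2.16572931,  0.08002191]), 'tvec': array([-0.05449385,  0.56207984,  1.18640016])}
wrist {'camera_matrix': array([[358.63430825,   0.        , 277.940343  ],
       [  0.        , 358.63430825, 212.98386199],
       [  0.        ,   0.        ,   1.        ]]), 'rvec': array([-2.48064334,  1.52524954,  0.2036263 ]), 'tvec': array([-0.62435581, -0.0337601 ,  0.3778073 ])}
```

View pics/top0.png

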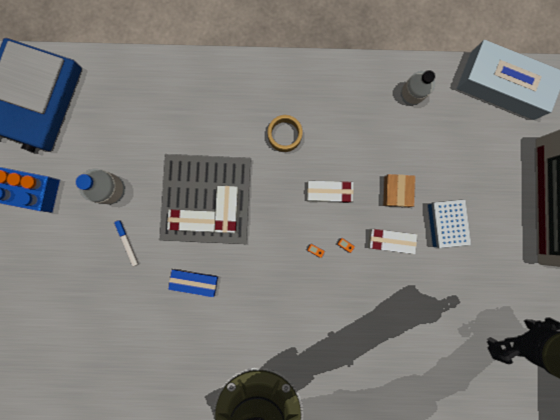

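View pics/scene0.png

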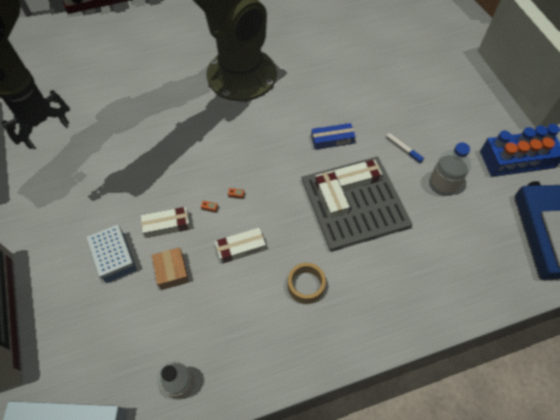

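View pics/wrist0.png

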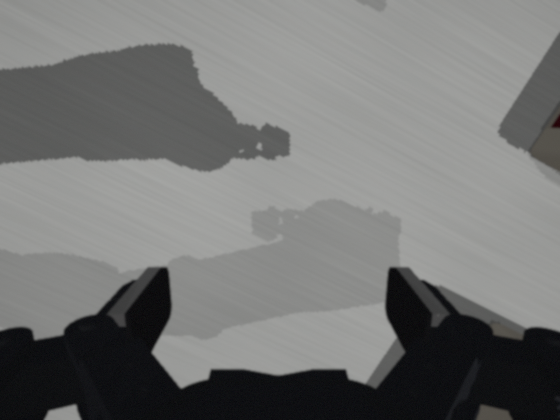

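The top view shows image-up as ahead and image-left as the robot's left. The slab is near (205,198), with cartons 1 and 2 at its lower right. The loose cartons are at (330,191) and (394,241). The two orange loggers are at (316,251) and (345,245), so the left one at (316,251) is the target. A blue look-alike lies at (193,283). I'll enlarge the crops next.

Run:
```python
import cv2
t=cv2.imread("pics/top0.png")
for n,(x0,y0,w,h) in {"slab":(155,145,105,105),"items":(295,170,130,95)}.items():
    c=t[y0:y0+h,x0:x0+w]; f=6
    c=cv2.resize(c,None,fx=f,fy=f,interpolation=cv2.INTER_CUBIC)
    c=c[:600,:800]
    for i in range(0,w,10): cv2.putText(c,str(x0+i),(i*f,10),0,.35,(0,255,255),1);cv2.line(c,(i*f,12),(i*f,18),(0,255,255),1)
    for i in range(0,h,10): cv2.putText(c,str(y0+i),(0,i*f+4),0,.35,(0,255,255),1)
    cv2.imwrite(f"pics/{n}.png",c)
```

```text
(no output)
```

View pics/slab.png

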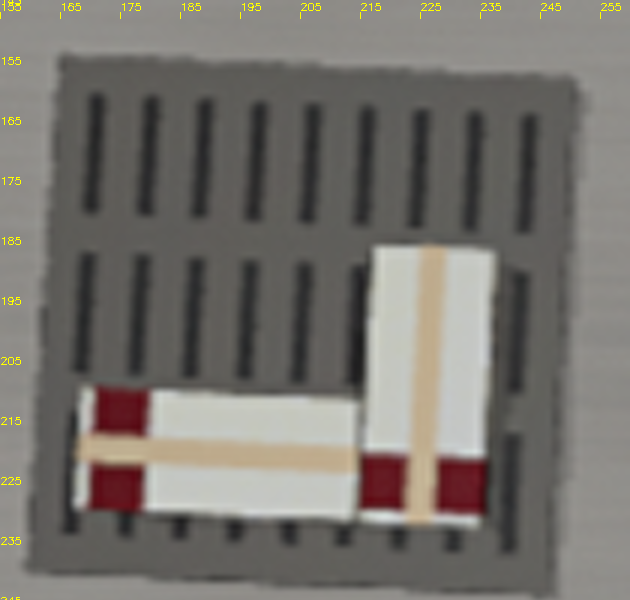

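View pics/items.png

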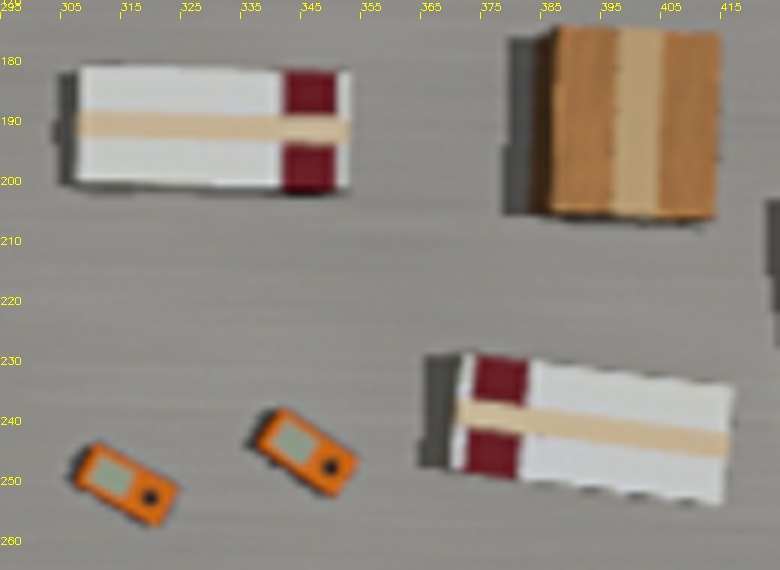

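```bash
cat > h.py <<'E'
from cell import *
import cv2, numpy as np
from scipy.optimize import least_squares
def proj(P,p):
    return cv2.projectPoints(np.float64(P).reshape(-1,1,3),p['rvec'],p['tvec'],p['camera_matrix'],None)[0][:,0]
def ray(px,p,z):
    R=cv2.Rodrigues(p['rvec'])[0];C=-R.T@p['tvec'];d=R.T@np.linalg.inv(p['camera_matrix'])@[px[0],px[1],1]
    return C+d*(z-C[2])/d[2]
def fit(px,p,z,L,W):
    # px: 4 corners in order around; fit rect of known size L along first edge
    g=np.array([ray(q,p,z) for q in px]); c=g.mean(0); e=g[1]-g[0]+g[2]-g[3]; a=np.arctan2(e[1],e[0])
    print(' edges mm',[round(1000*np.linalg.norm(g[i]-g[(i+1)%4]),1) for i in range(4)])
    s=np.sign(np.cross(g[1]-g[0],g[2]-g[1])[2])
    def P(v):
        x=np.array([np.cos(v[2]),np.sin(v[2])]);y=s*np.array([-x[1],x[0]])
        return np.array([[*(v[:2]+i*x*L/2+j*y*W/2),z] for i,j in ((-1,-1),(1,-1),(1,1),(-1,1))])
    r=least_squares(lambda v:(proj(P(v),p)-px).ravel(),[c[0],c[1],a])
    print(' fit xy',(r.x[:2]*1000).round(1),'yaw',np.degrees(r.x[2]).round(2),'rms px',np.sqrt((r.fun**2).mean()).round(2))
    return r.x
E
python3 - <<'E'
from h import *
p=camera_params('top')
def o(l,x0,y0): return (np.array(l)+.5)/6-.5+[x0,y0]
S=lambda l:o(l,155,145); I=lambda l:o(l,295,170)
print('slab (first edge)');fit(S([(61,54),(578,80),(552,597),(26,570)]),p,.024,.24,.24)
print('c1');fit(S([(79,388),(359,400),(358,520),(73,508)]),p,.060,.124,.054)
print('c2');fit(S([(373,245),(360,520),(481,528),(496,250)]),p,.060,.124,.054)
print('cA');fit(I([(80,67),(351,72),(348,190),(76,185)]),p,.036,.124,.054)
print('cB');fit(I([(462,354),(735,387),(722,504),(452,470)]),p,.036,.124,.054)
print('log');fit(I([(100,443),(179,487),(155,528),(78,480)]),p,.020,.044,.022)
E
```

```text
slab (first edge)
 edges mm [np.float64(239.9), np.float64(239.2), np.float64(240.8), np.float64(238.8)]
 fit xy [583.8 159.5] yaw -91.53 rms px 0.16
c1
 edges mm [np.float64(124.8), np.float64(53.4), np.float64(126.7), np.float64(53.5)]
 fit xy [521.6 190.5] yaw -90.9 rms px 0.32
c2
 edges mm [np.float64(123.0), np.float64(53.9), np.float64(124.4), np.float64(55.1)]
 fit xy [554.4  97.9] yaw 178.75 rms px 0.16
cA
 edges mm [np.float64(124.3), np.float64(54.3), np.float64(124.3), np.float64(54.3)]
 fit xy [ 611.3 -184. ] yaw -89.92 rms px 0.14
cB
 edges mm [np.float64(125.1), np.float64(53.4), np.float64(123.4), np.float64(52.8)]
 fit xy [ 478.2 -358.2] yaw -95.69 rms px 0.17
log
 edges mm [np.float64(41.4), np.float64(21.8), np.float64(41.5), np.float64(19.8)]
 fit xy [ 447.8 -148.9] yaw -119.29 rms px 0.39
```

Call:
drive_tool([
  [[20,24,-2],[0,0,4],85],
  [[20,24,-2],[0,0,4],85],
  [[20,24,-2],[0,0,4],85],
  [[20,24,-2],[0,0,4],85],
  [[20,24,-2],[0,0,4],85],
  [[20,24,-2],[0,0,4],85],
  [[20,24,-2],[0,0,4],85],
  [[20,24,-2],[0,0,4],85],
  [[20,24,-2],[0,0,4],85],
  [[20,24,-2],[0,0,4],85],
  [[20,24,-2],[0,0,4],85],
  [[20,24,-2],[0,0,4],85],
  [[20,24,-2],[0,0,4],85],
  [[20,24,-2],[0,0,4],85],
  [[20,24,-2],[0,0,4],85],
  [[20,24,-2],[0,0,3.2],85],
  [[10,12,0],[0,0,0],85],
  [[0,0,0],[0,0,0],85],
])

```text
time: 1.65
ee_pos: [0.6134, -0.1569, 0.1989]
eef_rot: [[1.0, 0.001, -0.005], [0.005, 0.003, 1.0], [0.001, -1.0, 0.003]]
ft_force: [-0.5, 0.2, -0.0]
opening: 0.0853
```

Run:
```python
from h import *
cv2.imwrite("pics/w1.png",snapshot("wrist"))
p=camera_params('wrist');np.save('w1.npy',np.r_[p['rvec'],p['tvec']])
# predicted corners of cA
c=np.array([.6113,-.184])
for i,j in((-1,-1),(1,-1),(1,1),(-1,1)):print(proj([[c[0]+j*.027,c[1]+i*.062,.036]],p))
```

```text
[[247.03362614 286.20214479]]
[[244.3304758  151.50428599]]
[[308.53930087 151.75733815]]
[[305.08563301 286.40926506]]
```

View pics/w1.png

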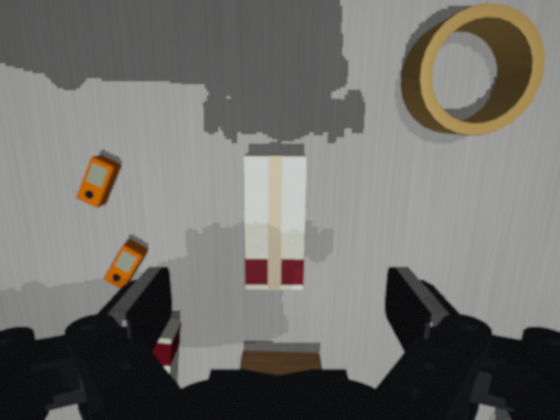

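The wrist view shows the carton at columns 244–305 and rows 155–289. That is within about 3 mm of the top-camera prediction. I'll descend and grip it.

Call:
drive_tool([
  [[-3,-7,-25],[0,0,0],85],
  [[0,0,-30],[0,0,0],85],
  [[0,0,-30],[0,0,0],85],
  [[0,0,-30],[0,0,0],85],
  [[0,0,-30],[0,0,0],85],
  [[0,0,-25],[0,0,0],85],
  [[0,0,-15],[0,0,0],85],
  [[0,0,-8],[0,0,0],85],
  [[0,0,0],[0,0,0],85],
  [[0,0,0],[0,0,0],50],
  [[0,0,0],[0,0,0],50],
  [[0,0,0],[0,0,0],50],
  [[0,0,0],[0,0,0],50],
  [[0,0,0],[0,0,0],50],
  [[0,0,0],[0,0,0],50],
  [[0,0,0],[0,0,0],50],
])

```text
time: 3.03
ee_pos: [0.6094, -0.1695, 0.0082]
eef_rot: [[1.0, 0.003, 0.001], [-0.001, -0.001, 1.0], [0.003, -1.0, -0.001]]
ft_force: [0.1, -1.0, 6.4]
opening: 0.0531
```

Call:
drive_tool([
  [[0,0,15],[0,0,0],50],
  [[0,0,30],[0,0,0],50],
  [[0,0,35],[0,0,0],50],
  [[0,10,20],[0,0,0],50],
  [[3,25,0],[0,0,-0.4],50],
  [[3,30,0],[0,0,-0.5],50],
  [[4,35,0],[0,0,-0.5],50],
  [[4,35,0],[0,0,0],50],
  [[4,35,0],[0,0,0],50],
  [[4,35,0],[0,0,0],50],
  [[4,35,0],[0,0,0],50],
  [[4,30,0],[0,0,0],50],
  [[4,25,0],[0,0,0],50],
  [[3,15,0],[0,0,0],50],
  [[2,7,0],[0,0,0],50],
  [[0,0,0],[0,0,0],50],
  [[0,0,0],[0,0,0],50],
])

```text
time: 4.45
ee_pos: [0.6474, 0.146, 0.1061]
eef_rot: [[1.0, -0.0, 0.027], [-0.027, -0.002, 1.0], [-0.0, -1.0, -0.002]]
ft_force: [0.1, -1.2, -1.6]
opening: 0.0531
```

Run:
```python
from h import *
s=state();print(s['ee_pos'],s['eef_rot'].round(4),s['opening'])
cv2.imwrite("pics/w2.png",snapshot("wrist"))
p=camera_params('wrist');np.save('w2.npy',np.r_[p['rvec'],p['tvec']])
cv2.imwrite("pics/t2.png",cv2.resize(snapshot("top")[130:260,130:270],None,fx=4,fy=4,interpolation=cv2.INTER_CUBIC))
```

```text
[0.64737445 0.14598627 0.10612269] [[ 9.996e-01 -3.000e-04  2.660e-02]
 [-2.660e-02 -1.600e-03  9.996e-01]
 [-2.000e-04 -1.000e+00 -1.600e-03]] 0.053064740867923905
```

View pics/w2.png

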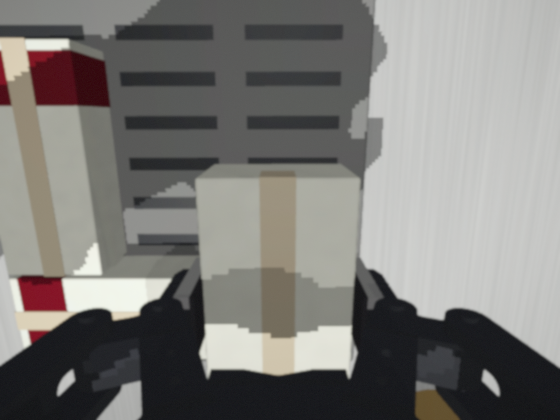

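View pics/t2.png

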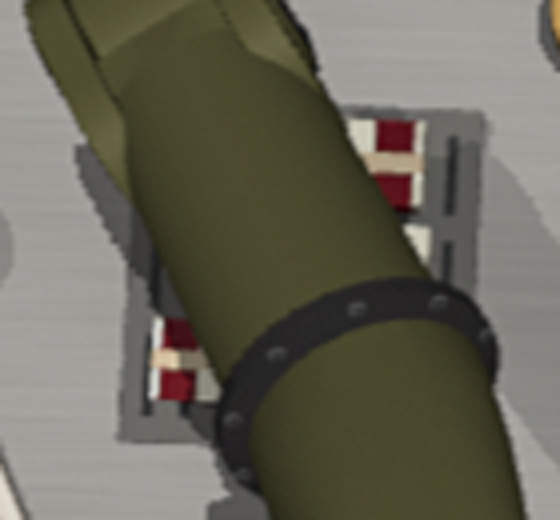

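Run:
```python
import cv2
c=cv2.imread("pics/w2.png")[20:380,0:400]
cv2.imwrite("pics/w2c.png",cv2.resize(c,(800,720),interpolation=cv2.INTER_CUBIC)[:600])
```

```text
(no output)
```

View pics/w2c.png

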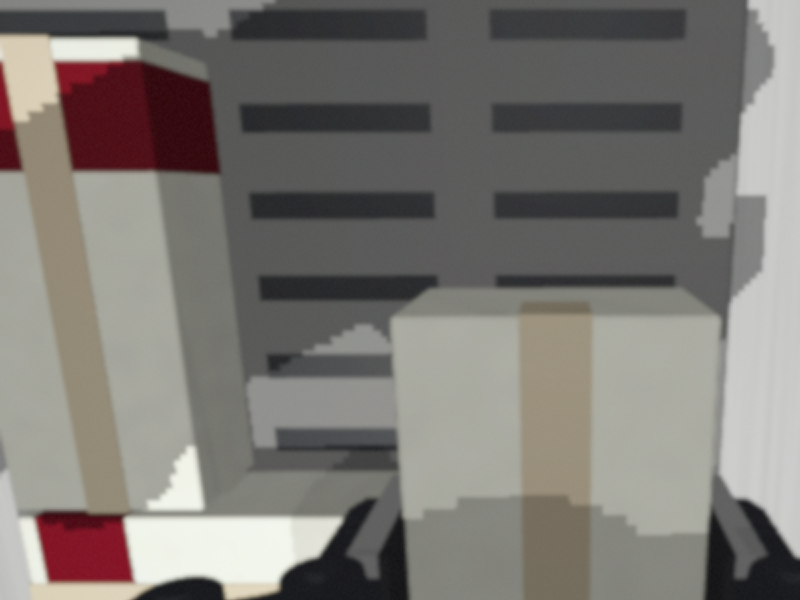

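Run:
```python
from h import *
p=camera_params('wrist')
for n,q,z in [('c1 far',(68.5,38.5),.06),('c1 near',(102,274),.06),('c2 face',(150,278),.06),('slab r',(372.5,35),.024),('slab r',(365,170),.024),
 ('heldTL',(195,178.5),.134),('heldTR',(360,178.5),.134),('heldBL',(214,164.5),.098),('heldBR',(342,164.5),.098)]:
    print(n,(ray(q,p,z)*1000).round(1))
R=cv2.Rodrigues(p['rvec'])[0];print(-R.T@p['tvec'])
```

```text
c1 far [550.5 249.5  60. ]
c1 near [547.5 127.   60. ]
c2 face [574.5 123.7  60. ]
slab r [705. 254.  24.]
slab r [703.5 176.8  24. ]
heldTL [622.8 192.4 134. ]
heldTR [675.7 190.9 134. ]
heldBL [622.7 192.1  98. ]
heldBR [676.1 190.7  98. ]
[0.64991468 0.21098466 0.24782689]
```

The held carton sits within about 1 mm of its target, with roughly a 4 mm gap planned, and it is square to the others. I'll lower it.

Call:
drive_tool([
  [[-1,0,-10],[0,0,0],50],
  [[0,0,-15],[0,0,0],50],
  [[0,0,-15],[0,0,0],50],
  [[0,0,-12],[0,0,0],50],
  [[0,0,-8],[0,0,0],50],
  [[0,0,-6],[0,0,0],50],
  [[0,0,-4],[0,0,0],50],
  [[0,0,0],[0,0,0],50],
  [[0,0,0],[0,0,0],50],
])

```text
time: 5.3
ee_pos: [0.6464, 0.148, 0.0365]
eef_rot: [[1.0, 0.0, 0.025], [-0.025, 0.0, 1.0], [0.0, -1.0, 0.0]]
ft_force: [-0.2, -0.2, -1.1]
opening: 0.0531
```

Call:
drive_tool([
  [[0,-2,-1],[0,0,0],50],
  [[0,0,-1],[0,0,0],50],
  [[0,0,-1],[0,0,0],50],
  [[0,0,-0.5],[0,0,0],50],
  [[0,0,0],[0,0,0],50],
  [[0,0,0],[0,0,0],50],
])

```text
time: 5.8
ee_pos: [0.6462, 0.1459, 0.0328]
eef_rot: [[1.0, 0.0, 0.025], [-0.025, 0.0, 1.0], [0.0, -1.0, 0.0]]
ft_force: [-0.1, 0.4, -2.0]
opening: 0.0529
```

Call:
drive_tool([
  [[0,0,-0.5],[0,0,0],50],
  [[0,0,-0.3],[0,0,0],50],
  [[0,0,0],[0,0,0],50],
  [[0,0,0],[0,0,0],55],
  [[0,0,0],[0,0,0],60],
  [[0,0,0],[0,0,0],66],
  [[0,0,0],[0,0,0],68],
  [[0,0,0],[0,0,0],68],
  [[0,0,0],[0,0,0],68],
])

```text
time: 6.55
ee_pos: [0.6463, 0.1459, 0.0319]
eef_rot: [[1.0, -0.0, 0.025], [-0.025, 0.0, 1.0], [-0.0, -1.0, 0.0]]
ft_force: [-0.2, -0.8, -0.2]
opening: 0.0683
```

Call:
drive_tool([
  [[0,0,12],[0,0,0],68],
  [[0,0,25],[0,0,0],75],
  [[0,0,35],[0,0,0],85],
  [[0,-10,30],[0,0,0],85],
  [[-8,-25,10],[0,0,-0.3],85],
  [[-12,-35,5],[0,0,-0.5],85],
  [[-12,-36,0],[0,0,-0.5],85],
  [[-12,-36,0],[0,0,-0.5],85],
  [[-12,-36,0],[0,0,-0.5],85],
  [[-12,-36,0],[0,0,-0.5],85],
  [[-12,-36,0],[0,0,-0.5],85],
  [[-12,-36,0],[0,0,-0.5],85],
  [[-12,-36,0],[0,0,-0.5],85],
  [[-12,-36,0],[0,0,-0.5],85],
  [[-12,-36,0],[0,0,0],85],
  [[-12,-36,0],[0,0,0],85],
  [[-12,-36,0],[0,0,0],85],
  [[-12,-28,0],[0,0,0],85],
  [[-7,-12,0],[0,0,0],85],
  [[0,0,0],[0,0,0],85],
])

```text
time: 8.22
ee_pos: [0.4725, -0.3646, 0.1493]
eef_rot: [[0.993, -0.001, 0.116], [-0.116, -0.002, 0.993], [-0.001, -1.0, -0.002]]
ft_force: [0.8, -0.3, -0.4]
opening: 0.0852
```

Run:
```python
from h import *
s=state();print(s['ee_pos'],s['eef_rot'].round(4),s['joint_positions'])
p=camera_params('wrist')
cv2.imwrite("pics/w3.png",snapshot("wrist"))
c=snapshot("top")[140:260,150:270];cv2.imwrite("pics/t3.png",cv2.resize(c,None,fx=5,fy=5,interpolation=cv2.INTER_CUBIC))
np.savez('w3.npz',**p)
```

```text
[ 0.47248013 -0.36456276  0.14930796] [[ 0.9933 -0.0013  0.1156]
 [-0.1156 -0.002   0.9933]
 [-0.0011 -1.     -0.0021]] [ 53.20904048  32.6191027  -28.82908558  96.82954145  18.58599082
  55.35403912  10.87338894]
```

View pics/w3.png

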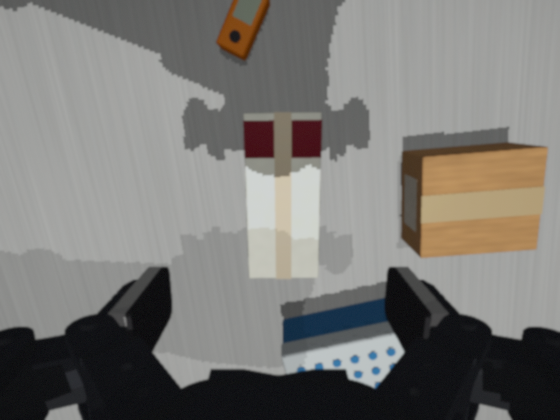

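View pics/t3.png

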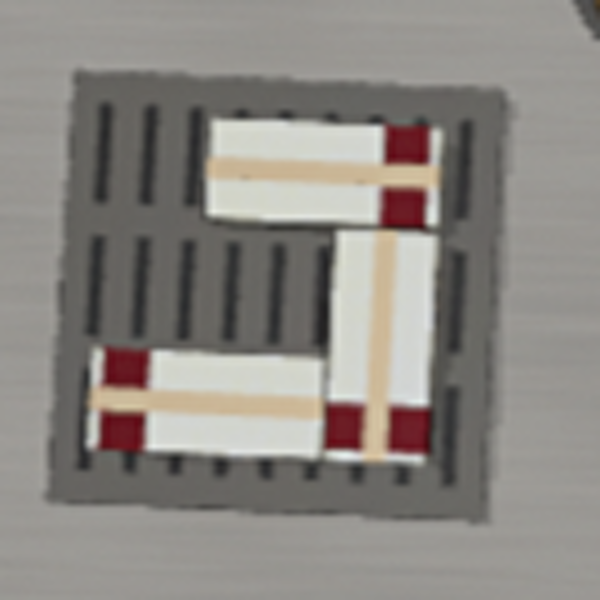

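Run:
```python
from h import *
t=camera_params('top');w=dict(np.load('w3.npz'))
o=lambda l:(np.array(l)+.5)/5-.5+[150,140]
print('T1');fit(o([(211,118),(442,128),(440,229),(206,217)]),t,.06,.124,.054)
print('c2');fit(o([(335,229),(322,458),(425,463),(437,233)]),t,.06,.124,.054)
print('c1');fit(o([(92,346),(325,357),(324,459),(86,448)]),t,.06,.124,.054)
print('cB');fit(np.array([(244,113),(249,278),(319,278),(322,113)]),w,.036,.124,.054)
```

```text
T1
 edges mm [np.float64(124.5), np.float64(54.8), np.float64(125.8), np.float64(53.7)]
 fit xy [647.  131.1] yaw -91.19 rms px 0.24
c2
 edges mm [np.float64(123.0), np.float64(55.0), np.float64(123.5), np.float64(54.8)]
 fit xy [554.7  98.7] yaw 178.66 rms px 0.16
c1
 edges mm [np.float64(124.7), np.float64(54.5), np.float64(127.0), np.float64(54.5)]
 fit xy [522.  190.1] yaw -91.14 rms px 0.34
cB
 edges mm [np.float64(123.2), np.float64(54.2), np.float64(123.1), np.float64(53.4)]
 fit xy [ 477.8 -358.7] yaw -96.08 rms px 0.51
```

Call:
drive_tool([
  [[3,12,-10],[0,0,0.6],85],
  [[3,12,-25],[0,0,0],85],
  [[0,0,-30],[0,0,0],85],
  [[0,0,-20],[0,0,0],85],
  [[0,0,-5],[0,0,0],85],
  [[0,0,0],[0,0,0],85],
  [[0,0,0],[0,0,0],85],
])

```text
time: 8.9
ee_pos: [0.4825, -0.3351, 0.06]
eef_rot: [[0.995, 0.001, 0.097], [-0.097, 0.0, 0.995], [0.001, -1.0, 0.0]]
ft_force: [0.1, 0.2, 0.3]
opening: 0.085
```

Call:
drive_tool([
  [[-2,0,-10],[0,0,-0.3],85],
  [[0,0,-20],[0,0,0],85],
  [[0,0,-15],[0,0,0],85],
  [[0,0,-7],[0,0,0],85],
  [[0,0,0],[0,0,0],85],
  [[0,0,0],[0,0,0],50],
  [[0,0,0],[0,0,0],50],
  [[0,0,0],[0,0,0],50],
  [[0,0,0],[0,0,0],50],
  [[0,0,0],[0,0,0],50],
  [[0,0,0],[0,0,0],50],
  [[0,0,0],[0,0,0],50],
])

```text
time: 9.9
ee_pos: [0.48, -0.3365, 0.0083]
eef_rot: [[0.995, 0.002, 0.104], [-0.104, -0.001, 0.995], [0.002, -1.0, -0.001]]
ft_force: [-0.8, 0.4, 6.7]
opening: 0.0532
```

Call:
drive_tool([
  [[0,0,15],[0,0,0],50],
  [[0,0,30],[0,0,0],50],
  [[0,0,35],[0,0,0],50],
  [[3,10,30],[0,0,3],50],
  [[7,30,10],[0,0,5],50],
  [[7,35,0],[0,0,6],50],
  [[7,35,0],[0,0,6],50],
  [[7,35,0],[0,0,6],50],
  [[7,35,0],[0,0,6],50],
  [[7,35,0],[0,0,6],50],
  [[7,35,0],[0,0,6],50],
  [[7,35,0],[0,0,6],50],
  [[7,35,0],[0,0,6],50],
  [[7,35,0],[0,0,6],50],
  [[7,35,0],[0,0,6],50],
  [[7,35,0],[0,0,6],50],
  [[7,35,0],[0,0,6],50],
  [[7,35,0],[0,0,6],50],
  [[7,30,0],[0,0,6],50],
  [[0,0,0],[0,0,0],50],
])

```text
time: 11.57
ee_pos: [0.5869, 0.1971, 0.128]
eef_rot: [[0.056, 0.001, -0.998], [0.998, 0.007, 0.056], [0.007, -1.0, -0.001]]
ft_force: [-1.3, 0.3, -0.5]
opening: 0.053
```

Call:
drive_tool([
  [[3,14,-8],[0,0,1],50],
  [[2,10,-8],[0,0,1],50],
  [[0,0,-8],[0,0,0],50],
  [[0,0,0],[0,0,0],50],
  [[0,0,0],[0,0,0],50],
  [[0,0,0],[0,0,0],50],
])

```text
time: 12.07
ee_pos: [0.5923, 0.2117, 0.103]
eef_rot: [[0.036, -0.0, -0.999], [0.999, -0.001, 0.036], [-0.001, -1.0, 0.0]]
ft_force: [0.4, 0.2, -1.0]
opening: 0.0532
```

Run:
```python
from h import *
s=state();print(s['ee_pos'],s['eef_rot'].round(4),s['joint_positions'])
p=camera_params('wrist')
i=snapshot("wrist");cv2.imwrite("pics/w4.png",cv2.resize(i,(800,600),interpolation=cv2.INTER_CUBIC))
np.savez('w4.npz',**p)
```

```text
[0.59233877 0.21168794 0.10300984] [[ 3.560e-02 -2.000e-04 -9.994e-01]
 [ 9.994e-01 -8.000e-04  3.560e-02]
 [-8.000e-04 -1.000e+00  1.000e-04]] [  6.37718765  43.81165139 -50.50417994  94.40328286  37.94344546
  60.41181991  32.05560914]
```

View pics/w4.png

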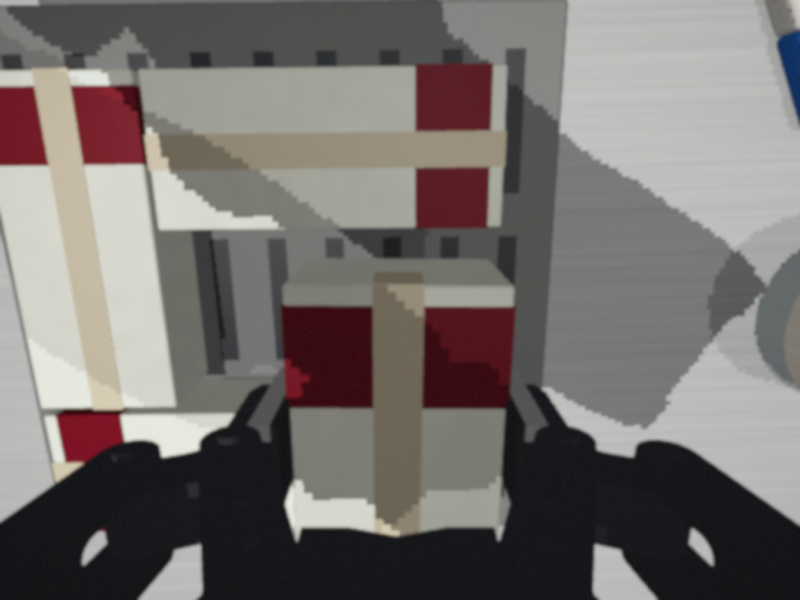

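Run:
```python
from h import *
w=dict(np.load('w4.npz'))
o=lambda l:(np.array(l)+.5)*.7-.5
print('c1');fit(o([(501,226),(158,231),(139,71),(507,65)]),w,.06,.124,.054)
for n,q,z in [('c2 end',(175,407),.06),('T1face',(180,413),.06),('HTL',(284,286),.1307),('HTR',(514,288),.1307),('HBL',(308,262),.0947),('HBR',(490,260),.0947)]:
    print(n,(ray(o(q),w,z)*1000).round(1))
```

```text
c1
 edges mm [np.float64(123.3), np.float64(53.1), np.float64(122.4), np.float64(53.2)]
 fit xy [521.6 189.9] yaw -91.18 rms px 1.17
c2 end [616.  123.4  60. ]
T1face [618.7 124.9  60. ]
HTL [552.8 187.5 130.7]
HTR [555.1 240.  130.7]
HBL [553.8 186.8  94.7]
HBR [555.  240.8  94.7]
```

Call:
drive_tool([
  [[-1.5,6,0],[0,0,0.7],50],
  [[0,6,0],[0,0,0],50],
  [[0,0,-5],[0,0,0],50],
  [[0,0,-8],[0,0,0],50],
  [[0,0,-10],[0,0,0],50],
  [[0,0,-5],[0,0,0],50],
  [[0,0,0],[0,0,0],50],
  [[0,0,0],[0,0,0],50],
  [[0,0,0],[0,0,0],50],
])

```text
time: 12.87
ee_pos: [0.5908, 0.2249, 0.075]
eef_rot: [[0.022, -0.0, -1.0], [1.0, 0.0, 0.022], [0.0, -1.0, 0.0]]
ft_force: [-0.7, -0.2, -0.3]
opening: 0.053
```

Run:
```python
from h import *
s=state();print(s['ee_pos'],s['eef_rot'].round(4))
p=camera_params('wrist')
i=snapshot("wrist");cv2.imwrite("pics/w5.png",cv2.resize(i,(800,600),interpolation=cv2.INTER_CUBIC))
np.savez('w5.npz',**p)
```

```text
[0.59081131 0.22494463 0.07497753] [[ 2.200e-02 -1.000e-04 -9.998e-01]
 [ 9.998e-01  2.000e-04  2.200e-02]
 [ 2.000e-04 -1.000e+00  1.000e-04]]
```

View pics/w5.png

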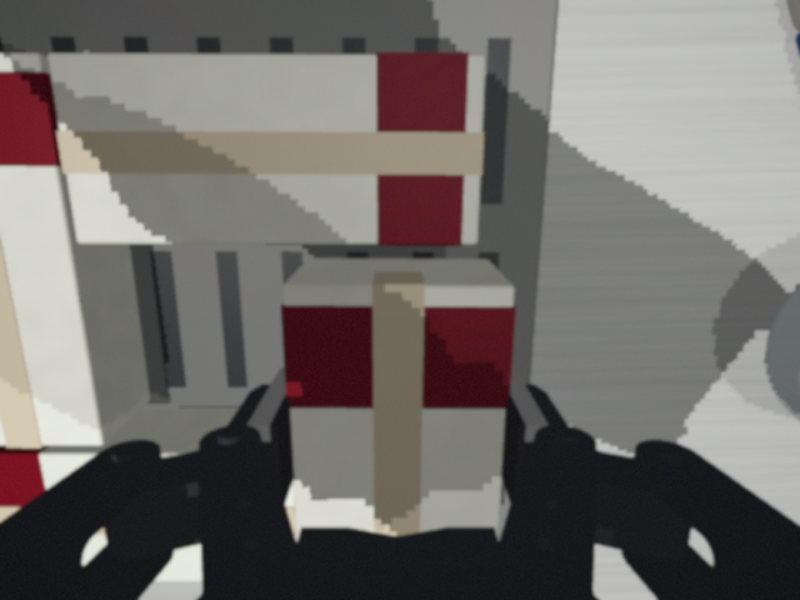

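Run:
```python
from h import *
w=dict(np.load('w5.npz'))
o=lambda l:(np.array(l)+.5)*.7-.5
print('c1');fit(o([(478,245),(78,244),(48,54),(486,54)]),w,.06,.124,.054)
for n,q,z in [('c2 end',(103,446),.06),('HTL',(284,286),.1027),('HTR',(514,288),.1027),('HBL',(308,262),.0667),('HBR',(490,260),.0667)]:
    print(n,(ray(o(q),w,z)*1000).round(1))
```

```text
c1
 edges mm [np.float64(122.9), np.float64(53.4), np.float64(122.7), np.float64(53.7)]
 fit xy [521.5 190.2] yaw -91.24 rms px 1.14
c2 end [616. 124.  60.]
HTL [551.6 200.2 102.7]
HTR [553.1 252.7 102.7]
HBL [552.6 199.5  66.7]
HBR [553.1 253.5  66.7]
```

Call:
drive_tool([
  [[0,-1,-8],[0,0,0],50],
  [[0,0,-10],[0,0,0],50],
  [[0,0,-8],[0,0,0],50],
  [[0,0,-6],[0,0,0],50],
  [[0,0,-4],[0,0,0],50],
  [[0,0,-3],[0,0,0],50],
  [[0,0,-2],[0,0,0],50],
  [[0,0,-1],[0,0,0],50],
  [[0,0,0],[0,0,0],50],
  [[0,0,0],[0,0,0],50],
])

```text
time: 13.75
ee_pos: [0.5909, 0.224, 0.0332]
eef_rot: [[0.022, 0.0, -1.0], [1.0, 0.0, 0.022], [0.0, -1.0, -0.0]]
ft_force: [0.6, -0.5, -2.3]
opening: 0.0528
```

Call:
drive_tool([
  [[0,0,-0.6],[0,0,0],50],
  [[0,0,-0.5],[0,0,0],50],
  [[0,0,0],[0,0,0],50],
  [[0,0,0],[0,0,0],55],
  [[0,0,0],[0,0,0],60],
  [[0,0,0],[0,0,0],66],
  [[0,0,0],[0,0,0],68],
  [[0,0,0],[0,0,0],68],
  [[0,0,0],[0,0,0],68],
])

```text
time: 14.5
ee_pos: [0.5907, 0.2239, 0.0318]
eef_rot: [[0.022, -0.0, -1.0], [1.0, -0.0, 0.022], [-0.0, -1.0, 0.0]]
ft_force: [-0.5, -0.6, 0.4]
opening: 0.0683
```

Call:
drive_tool([
  [[0,0,12],[0,0,0],68],
  [[0,0,25],[0,0,0],75],
  [[0,0,35],[0,0,0],70],
  [[0,-10,30],[0,0,0],60],
  [[-8,-25,0],[0,0,4],50],
  [[-12,-31,0],[0,0,5],50],
  [[-12,-31,0],[0,0,5],50],
  [[-12,-31,0],[0,0,5],50],
  [[-12,-31,0],[0,0,5],50],
  [[-12,-31,0],[0,0,5],50],
  [[-12,-31,0],[0,0,5],50],
  [[-12,-31,0],[0,0,5],50],
  [[-12,-31,0],[0,0,5],50],
  [[-12,-31,0],[0,0,5],50],
  [[-12,-31,0],[0,0,5],50],
  [[-12,-31,0],[0,0,5],50],
  [[-4,-5,0],[0,0,3],50],
  [[0,0,0],[0,0,0],50],
  [[0,0,0],[0,0,0],50],
  [[0,0,0],[0,0,0],50],
])

```text
time: 16.17
ee_pos: [0.4475, -0.156, 0.1346]
eef_rot: [[-0.872, 0.001, -0.489], [0.489, 0.0, -0.872], [-0.001, -1.0, -0.001]]
ft_force: [0.6, 0.4, 0.2]
opening: 0.0499
```

Run:
```python
from h import *
s=state();print(s['ee_pos'],s['eef_rot'].round(4),s['joint_positions'])
p=camera_params('wrist')
i=snapshot("wrist");cv2.imwrite("pics/w6.png",cv2.resize(i,(800,600),interpolation=cv2.INTER_CUBIC))
c=snapshot("top")[140:260,150:270];cv2.imwrite("pics/t6.png",cv2.resize(c,None,fx=5,fy=5,interpolation=cv2.INTER_CUBIC))
np.savez('w6.npz',**p)
print(proj([[.4478,-.1489,.02]],p)/.7)
```

```text
[ 0.44747497 -0.15600185  0.13460974] [[-8.722e-01  1.400e-03 -4.892e-01]
 [ 4.892e-01  1.000e-04 -8.722e-01]
 [-1.200e-03 -1.000e+00 -7.000e-04]] [ 62.79957685  40.86452833 -76.97288423 115.53460704  45.89677018
  62.60670505 115.19018084]
[[404.09070939 308.50739535]]
```

View pics/w6.png

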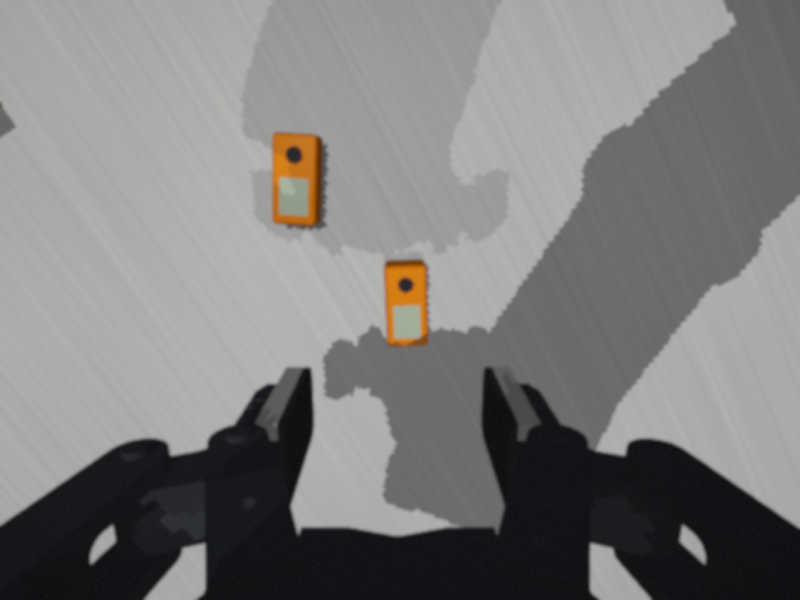

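View pics/t6.png

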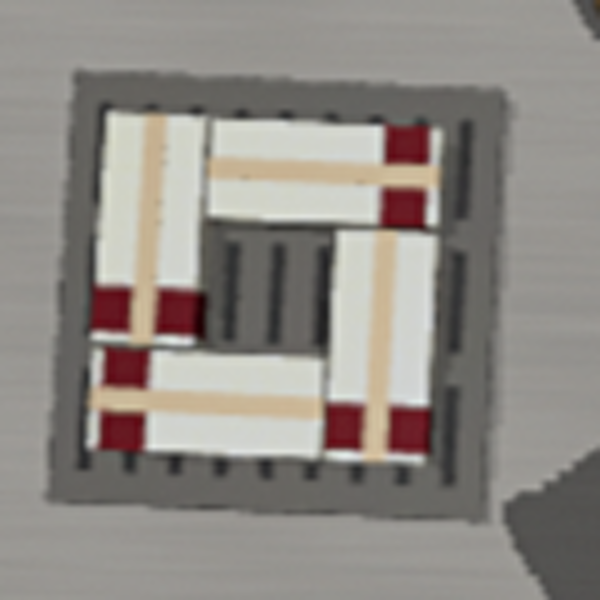

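Run:
```python
from h import *
w=dict(np.load('w6.npz'));t=camera_params('top')
o=lambda l:(np.array(l)+.5)*.7-.5
print('log');fit(o([(385,266),(389,346),(428,344),(425,264)]),w,.02,.044,.022)
o=lambda l:(np.array(l)+.5)/5-.5+[150,140]
print('T2');fit(o([(107,111),(92,341),(196,346),(208,115)]),t,.06,.124,.054)
print('T1');fit(o([(211,118),(442,128),(440,229),(206,217)]),t,.06,.124,.054)
print('c1');fit(o([(92,347),(325,357),(324,459),(86,448)]),t,.06,.124,.054)
```

```text
log
 edges mm [np.float64(43.1), np.float64(20.7), np.float64(43.0), np.float64(20.3)]
 fit xy [ 446.  -149.6] yaw 63.54 rms px 0.84
T2
 edges mm [np.float64(124.3), np.float64(55.7), np.float64(124.8), np.float64(54.4)]
 fit xy [615.1 223.4] yaw 178.81 rms px 0.18
T1
 edges mm [np.float64(124.5), np.float64(54.8), np.float64(125.8), np.float64(53.7)]
 fit xy [647.  131.1] yaw -91.19 rms px 0.24
c1
 edges mm [np.float64(124.7), np.float64(54.5), np.float64(127.0), np.float64(54.0)]
 fit xy [521.9 190.1] yaw -91.04 rms px 0.33
```

Call:
drive_tool([
  [[-1,6,-10],[0,0,1],50],
  [[0,0,-20],[0,0,0],50],
  [[0,0,-25],[0,0,0],50],
  [[0,0,-25],[0,0,0],50],
  [[0,0,-15],[0,0,0],50],
  [[0,0,-5],[0,0,0],50],
  [[0,0,0],[0,0,0],50],
])

```text
time: 16.85
ee_pos: [0.4452, -0.1498, 0.0327]
eef_rot: [[-0.882, -0.002, -0.471], [0.471, 0.001, -0.882], [0.002, -1.0, -0.0]]
ft_force: [0.4, -0.9, 0.6]
opening: 0.0505
```

Run:
```python
from h import *
s=state();print(s['ee_pos'],s['joint_positions'])
i=snapshot("wrist");cv2.imwrite("pics/w7.png",i)
```

```text
[ 0.44518962 -0.14981944  0.03274035] [ 56.29037303  47.93661444 -67.82053732 122.00597291  58.44662801
  53.68161627 105.42460584]
```

View pics/w7.png

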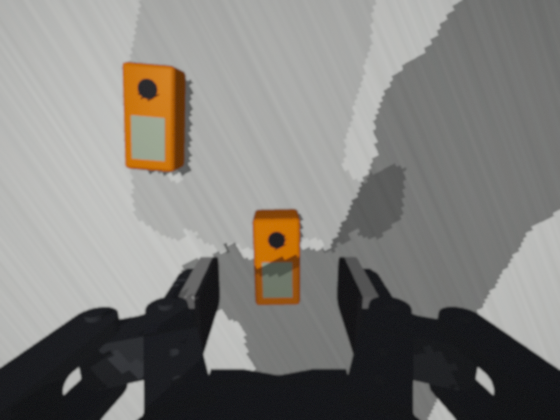

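The target logger is centred between the jaws. I'll go down and grip it.

Call:
drive_tool([
  [[0,0,-10],[0,0,0],50],
  [[0,0,-10],[0,0,0],50],
  [[0,0,-6],[0,0,0],50],
  [[0,0,-2],[0,0,0],50],
  [[0,0,0],[0,0,0],50],
  [[0,0,0],[0,0,0],15],
  [[0,0,0],[0,0,0],15],
  [[0,0,0],[0,0,0],15],
  [[0,0,0],[0,0,0],15],
  [[0,0,0],[0,0,0],15],
  [[0,0,0],[0,0,0],15],
  [[0,0,0],[0,0,0],15],
  [[0,0,0],[0,0,0],15],
])

```text
time: 17.98
ee_pos: [0.4461, -0.1511, 0.0067]
eef_rot: [[-0.881, 0.001, -0.473], [0.473, -0.001, -0.881], [-0.001, -1.0, 0.0]]
ft_force: [-0.9, 0.4, 6.2]
opening: 0.0203
```

Call:
drive_tool([
  [[0,0,10],[0,0,0],15],
  [[0,0,25],[0,0,0],15],
  [[0,0,35],[0,0,0],15],
  [[4,10,35],[0,0,-3],15],
  [[9,20,15],[0,0,-4],15],
  [[11,26,0],[0,0,-5],15],
  [[11,26,0],[0,0,-5],15],
  [[11,26,0],[0,0,-5],15],
  [[11,26,0],[0,0,-5],15],
  [[11,26,0],[0,0,-5],15],
  [[11,26,0],[0,0,-5],15],
  [[11,26,0],[0,0,-5],15],
  [[11,26,0],[0,0,-5],15],
  [[11,26,0],[0,0,-5],15],
  [[11,26,0],[0,0,-5],15],
  [[10,18,0],[0,0,-4],15],
  [[4,6,0],[0,0,-2],15],
  [[0,0,0],[0,0,0],15],
  [[0,0,0],[0,0,0],15],
  [[0,0,0],[0,0,0],15],
])

```text
time: 19.65
ee_pos: [0.5823, 0.1617, 0.1257]
eef_rot: [[0.021, -0.001, -1.0], [1.0, -0.001, 0.021], [-0.001, -1.0, 0.001]]
ft_force: [-1.1, -0.6, -1.0]
opening: 0.0207
```

Run:
```python
from h import *
s=state();print(s['ee_pos'],s['eef_rot'].round(3),s['joint_positions'],s['opening'])
i=snapshot("wrist");cv2.imwrite("pics/w8.png",cv2.resize(i,(800,600),interpolation=cv2.INTER_CUBIC))
np.savez('w8.npz',**camera_params('wrist'))
```

```text
[0.58232537 0.16171963 0.12573023] [[ 0.021 -0.001 -1.   ]
 [ 1.    -0.001  0.021]
 [-0.001 -1.     0.001]] [ 11.87945287  40.46701257 -51.26897584  96.98178936  35.66465395
  60.3635246   37.60471821] 0.020716011122591138
```

View pics/w8.png

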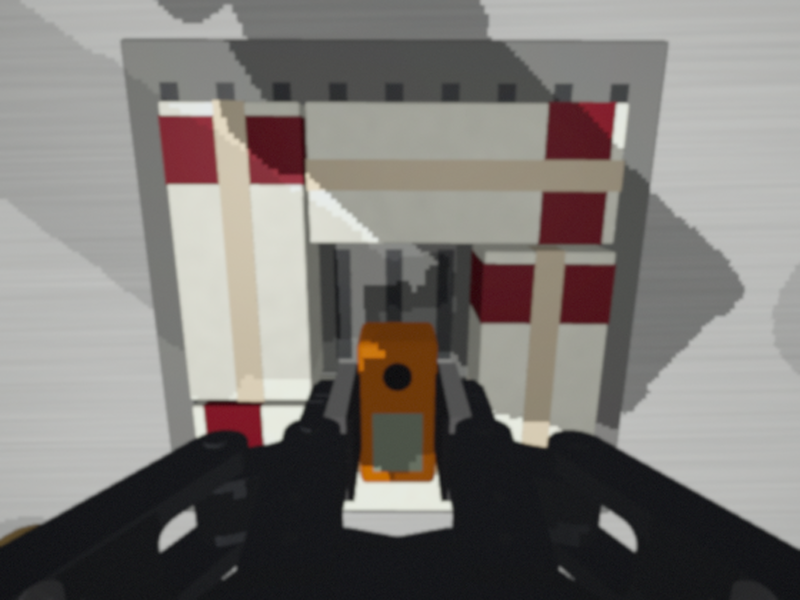

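Run:
```python
from h import *
w=dict(np.load('w8.npz'))
o=lambda l:(np.array(l)+.5)*.7-.5
for n,q,z in [('Ltop far',(397,338),.139),('Ltop near',(397,480),.139),('bot far',(397,324),.119),('c1 inner L',(310,243),.06),('c1 R',(600,244),.06),('c2 edge mid',(308,320),.06),('T2 innercorner',(482,322),.06)]:
    print(n,(ray(o(q),w,z)*1000).round(1))
```

```text
Ltop far [561.2 162.2 139. ]
Ltop near [604.  161.3 139. ]
bot far [563.5 162.1 119. ]
c1 inner L [546.6 127.   60. ]
c1 R [549.5 244.9  60. ]
c2 edge mid [579.3 124.   60. ]
T2 innercorner [581.7 197.7  60. ]
```

Call:
drive_tool([
  [[0.5,-1,-10],[0,0,0],15],
  [[0,0,-20],[0,0,0],15],
  [[0,0,-20],[0,0,0],15],
  [[0,0,-15],[0,0,0],15],
  [[0,0,-5],[0,0,0],15],
  [[0,0,0],[0,0,0],15],
  [[0,0,0],[0,0,0],15],
])

```text
time: 20.28
ee_pos: [0.5833, 0.1616, 0.056]
eef_rot: [[0.022, -0.0, -1.0], [1.0, 0.0, 0.022], [0.0, -1.0, 0.0]]
ft_force: [0.2, -0.5, -0.2]
opening: 0.0204
```

Call:
drive_tool([
  [[0,-0.7,-8],[0,0,0],15],
  [[0,0,-7],[0,0,0],15],
  [[0,0,-4],[0,0,0],15],
  [[0,0,-3],[0,0,0],15],
  [[0,0,-1],[0,0,0],15],
  [[0,0,0],[0,0,0],15],
  [[0,0,0],[0,0,0],15],
])

```text
time: 20.87
ee_pos: [0.5833, 0.1613, 0.033]
eef_rot: [[0.022, 0.0, -1.0], [1.0, 0.0, 0.022], [0.0, -1.0, -0.0]]
ft_force: [-0.4, -0.3, -1.1]
opening: 0.0203
```

Call:
drive_tool([
  [[0,0,-0.7],[0,0,0],15],
  [[0,0,-0.7],[0,0,0],15],
  [[0,0,-0.5],[0,0,0],15],
  [[0,0,0],[0,0,0],15],
  [[0,0,0],[0,0,0],15],
])

```text
time: 21.28
ee_pos: [0.5833, 0.1611, 0.031]
eef_rot: [[0.022, 0.0, -1.0], [1.0, -0.0, 0.022], [-0.0, -1.0, -0.0]]
ft_force: [-0.1, 0.1, 0.3]
opening: 0.0203
```

Call:
drive_tool([
  [[0,0,-0.5],[0,0,0],15],
  [[0,0,0],[0,0,0],15],
  [[0,0,0],[0,0,0],21],
  [[0,0,0],[0,0,0],23],
  [[0,0,0],[0,0,0],26],
  [[0,0,0],[0,0,0],29],
  [[0,0,0],[0,0,0],30],
  [[0,0,0],[0,0,0],30],
])

```text
time: 21.95
ee_pos: [0.5832, 0.1611, 0.0304]
eef_rot: [[0.022, -0.0, -1.0], [1.0, -0.0, 0.022], [-0.0, -1.0, 0.0]]
ft_force: [1.3, -0.3, 0.1]
opening: 0.0299
```

Released. I'll lift straight up, clear the view and check.

Call:
drive_tool([
  [[0,0,5],[0,0,0],30],
  [[0,0,10],[0,0,0],30],
  [[0,0,20],[0,0,0],30],
  [[0,0,30],[0,0,0],30],
  [[0,0,35],[0,0,0],30],
  [[0,-10,20],[0,0,0],30],
  [[-5,-30,0],[0,0,0],30],
  [[-8,-35,0],[0,0,0],30],
  [[-8,-35,0],[0,0,0],30],
  [[-8,-35,0],[0,0,0],30],
  [[-8,-35,0],[0,0,0],30],
  [[-8,-35,0],[0,0,0],30],
  [[-8,-35,0],[0,0,0],30],
  [[-5,-20,0],[0,0,0],30],
  [[0,0,0],[0,0,0],30],
  [[0,0,0],[0,0,0],30],
])

```text
time: 23.28
ee_pos: [0.525, -0.1102, 0.1512]
eef_rot: [[0.025, 0.001, -1.0], [1.0, -0.0, 0.025], [-0.0, -1.0, -0.001]]
ft_force: [0.4, 0.9, -0.6]
opening: 0.0299
```

Run:
```python
from h import *
t=snapshot("top");cv2.imwrite("pics/t9f.png",t)
c=t[140:260,150:270];cv2.imwrite("pics/t9.png",cv2.resize(c,None,fx=5,fy=5,interpolation=cv2.INTER_CUBIC))
s=snapshot("scene")[130:280,270:450];cv2.imwrite("pics/s9.png",cv2.resize(s,None,fx=4,fy=4,interpolation=cv2.INTER_CUBIC))
```

```text
(no output)
```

View pics/t9.png

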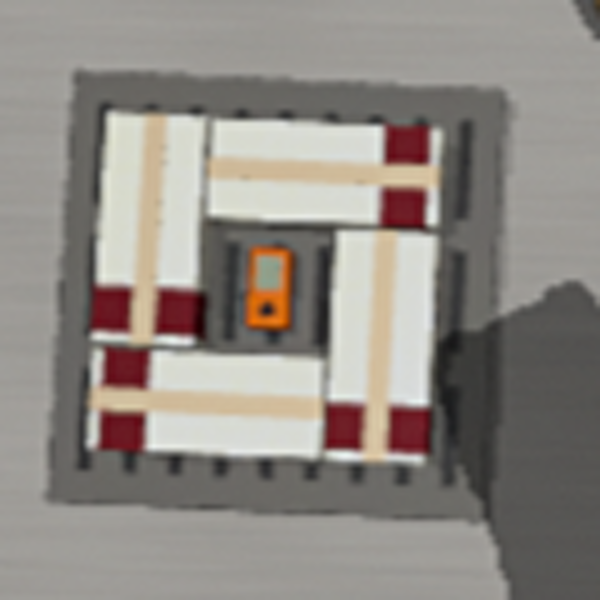

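View pics/s9.png

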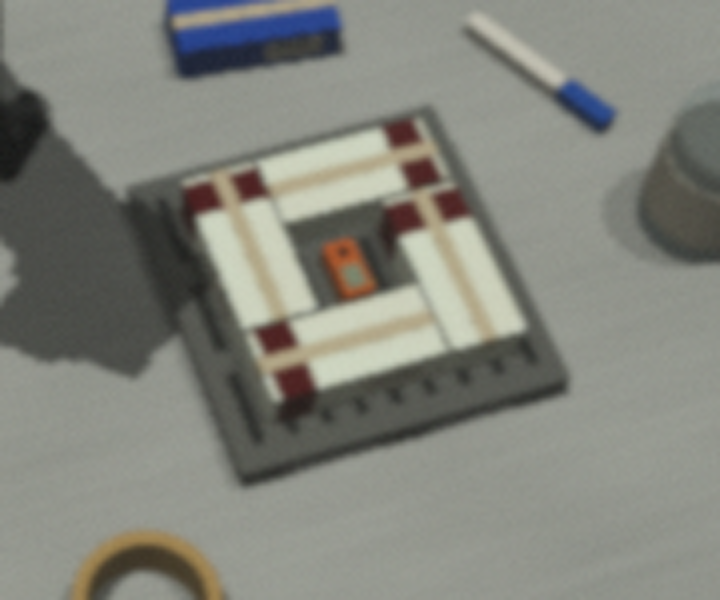

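View pics/t9f.png

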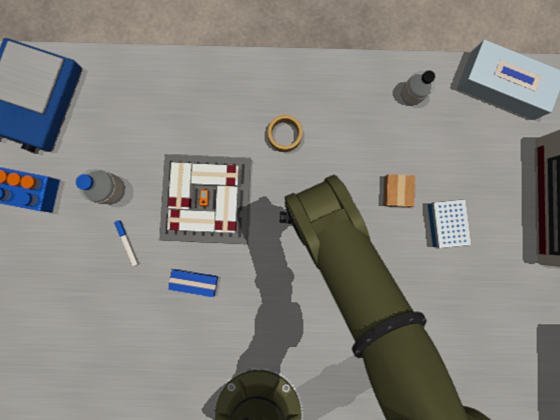

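Run:
```python
from h import *
t=camera_params('top')
o=lambda l:(np.array(l)+.5)/5-.5+[150,140]
F={}
for n,l,z,L,W in [('log',[(252,246),(248,327),(288,330),(293,249)],.044,.044,.022),
 ('T2',[(107,111),(92,341),(196,346),(208,115)],.06,.124,.054),('T1',[(211,118),(442,128),(440,229),(206,217)],.06,.124,.054),
 ('c1',[(92,347),(325,357),(324,459),(86,448)],.06,.124,.054),('c2',[(425,463),(437,233),(335,229),(322,458)],.06,.124,.054)]:
    print(n);F[n]=fit(o(l),t,z,L,W)
def rel(a,b):
    d=F[a][:2]-F[b][:2];y=F[b][2];c,s=np.cos(y),np.sin(y);return (np.array([c*d[0]+s*d[1],-s*d[0]+c*d[1]])*1000).round(1)
for a,b in [('c2','c1'),('T1','c2'),('T2','c1'),('T1','T2'),('log','c1')]:print(a,'in',b,rel(a,b))
```

```text
log
 edges mm [np.float64(44.2), np.float64(21.8), np.float64(44.3), np.float64(22.4)]
 fit xy [585.6 161. ] yaw 178.42 rms px 0.09
T2
 edges mm [np.float64(124.3), np.float64(55.7), np.float64(124.8), np.float64(54.4)]
 fit xy [615.1 223.4] yaw 178.81 rms px 0.18
T1
 edges mm [np.float64(124.5), np.float64(54.8), np.float64(125.8), np.float64(53.7)]
 fit xy [647.  131.1] yaw -91.19 rms px 0.24
c1
 edges mm [np.float64(124.7), np.float64(54.5), np.float64(127.0), np.float64(54.0)]
 fit xy [521.9 190.1] yaw -91.04 rms px 0.33
c2
 edges mm [np.float64(123.5), np.float64(54.8), np.float64(123.0), np.float64(55.0)]
 fit xy [554.7  98.7] yaw -1.34 rms px 0.16
c2 in c1 [90.8 34.4]
T1 in c2 [91.5 34.5]
T2 in c1 [-35.1  92.6]
T1 in T2 [-33.8  91.7]
log in c1 [28.  64.2]
```

All values are well inside the tolerances, so I'm handing in.

```bash
python3 -c "
from cell import *
print(job_done())"
```

```text
the job is handed in; nothing more can be done
None
```

The pinwheel layer is finished and handed in at about 23 s. Both loose cartons were lowered onto the slab and released at contact. The leftmost orange logger is face up in the middle of the shaft, clear of all four cartons.

My last check was on the overhead picture (calibration good to about 2 mm):

| Measurement | Measured (mm) | Nominal (mm) |
|---|---|---|
| carton_2 in carton_1's frame | (90.8, 34.4) | (91, 35) |
| New carton at (28, 63), in carton_2's frame | (91.5, 34.5) | (91, 35) |
| New carton at (-63, 28), in carton_1's frame | (-35.1, 92.6) | (-35, 91) |
| y of the (28, 63) carton in the (-63, 28) carton's frame | 91.7 | 91 |
| Logger in carton_1's frame | (28.0, 64.2) | (28, 63) |

- **Squareness:** the cartons are square to within about 0.3°.
- **Other objects:** by eye in the final pictures, the bystanders and the blue look-alike had not moved. The second logger was hidden behind the arm in that last view, but I never touched it.
- **Disagreements:** the wrist and overhead cameras differed by 1–3 mm along y, within the tolerances. No check failed.

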